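Start the bench timer that belongs to the white bottle

ROBOT

A 7-joint arm with a two-finger parallel gripper is mounted at the origin on a cart in front of the work surface, level with it; the furniture and walls round the work are solid. World frame = base frame: x ahead of the robot, y to its left, z up, the work surface at z = 0. Lengths are in mm, angles in rad, forces in N, time in s.
With the tool pointing down it reaches from about 400 to 900 mm from the base axis. Payload 5.6 kg.
Tool frame: the origin (TCP) lies at the very end of the fingers, on their centre line; the grasp point (between the pads) lies 19 mm behind it; y points along the fingers, x is the direction in which the jaws open and shut, and the axes are right-handed (so a half turn about y gives the same grasp; the last joint's range is limited). The gripper opens to 92 mm and grips with 3 to 60 N. Pads are 20 mm wide; open, the fingers measure 128 mm over their backs; the gripper's body (75 mm by 189 mm) begins 69 mm behind the grasp point.
Start: joints at [1.069, 0.468, -0.012, 1.603, 0.006, 1.071, -0.056], TCP at [287.829, -582.807, 214.592] pointing down, gripper open.
Joint ranges: [-2.53, 2.53], [-0.31, 2.02], [-1.57, 1.55], [0.28, 2.44], [-1.29, 4.43], [0.15, 1.84], [-2.92, 2.92]. Speed limits (rad/s): [2.57, 2.57, 3.14, 3.14, 3.14, 3.14, 3.14].

INTERFACE

Orientations are given as a unit quaternion [x, y, z, w].
In Python, from rig import bot gives the robot as it stands. The module is installed in compiled form; this text tells all that it offers.
- The arm moves only by the tool step_arm, never from a script. Its argument "moves" is a list of rows, each a list of 6 numbers: the shift along the tool's x, y, z in cm, then the turn, a rotation vector about the tool's x, y, z in degrees. A call has 1 to 12 rows; each row is the pose to reach, as a shift and turn from the pose commanded when the call began, along the tool's axes at that moment; what a row does not reach only later rows make up. A row lasts 1/10 s, in which the tool goes at most 50 mm and 8.59 degrees, less where a joint would pass 70% of its speed; a pose out of reach is approached as far as the arm can. A call with a gripper value outside its range is refused whole. "gripper" is the finger opening in cm, from 0 to 9.19, set as the call begins (left out, the last holds). The fingers move at their own pace and stop on an object; "newtons" is the grip in N (left out, the last holds). Time passes only in rows, so rows that repeat a pose let the fingers close. It gives the time, the measured TCP pose, the force and the opening at its end, in the units of the state.
- bot.sense(): the state, without advancing time (a new reading comes with each control period).
- bot.camera(name): name is "side" or "top" or "wrist"; returns (picture, depth): 420x560x3 uint8, red, green, blue; 420x560 float32, mm along the optical axis (not along the pixel's ray), 0 where there is no reading.
- bot.get_calibration(name): a dict with "fovy" (degrees; the focal length in pixels is half the picture's height over the tangent of half this angle, whatever the lens; pixels are square), "cx", "cy" (the principal point, pixels), "T" (4x4, takes a point from camera to world coordinates); the wrist camera has in their place "T_tool_cam" (4x4, takes a point from camera to tool coordinates, whose origin is the TCP and whose axes are the tool frame's). Camera axes: x right, y down, z forward; pixel columns grow to the right and rows downward; lengths in mm; the calibration is good to about 2 mm. A picture is of the moment at which its call begins: read the wrist's pose just before it. get_calibration takes no time and is no camera call.
- bot.finish_job(): hands the job in, once; it reports no verdict.
Trained networks look in the newest picture that a camera, given by its name, has taken for a name from the list of things; names that differ only in an ending like _2 or _b are one class to them, and where a whole thing is asked for, a point or a joint stands for the part that bears it (a point fixed in the world has none). Each returns a list of dicts, best first, with "conf" (0 to 1); they miss things now and then, are a little off and sometimes report something else, mostly with a low value. They report only what shows in the picture. A call takes as long as a camera call. They do not tell look-alikes from the thing itself.
- bot.find_in(query, camera): "at" ([column, row] in pixels, amid what is visible of it).
- bot.trace(query, camera): "pixels" (420x560 bool, what is visible of it) and "at" ([column, row] in pixels, amid what is visible of it).
The state is a dict: "time": time; "joint_positions": joint angles; "joint_vel": joint speeds; "effort": joint torques, N m; "tool_pos": TCP position; "ee_rot": TCP orientation; "contact_force": force on the tool from outside, world axes, zero at the start; "wrist_torque": the same for the moment, N m; "gripper_width": finger opening in mm.
Only numpy, scipy, OpenCV 4.12 (cv2) and the standard library are available. Lean on these libraries where they do the work, as an engineer would, in place of code of your own. Each camera call takes 0.05 s, during which the arm holds its last target.

TASK

Three samples stand in the middle of the bench, each with its own timer in front of it on your side: start the timer of the white bottle by gently pressing its red button all the way down with the fingertips, then let it spring back and draw away. Leave its black button and the other two timers unpressed, leave the timer where it stands without lifting it, and do not disturb anything else.

Things in the scene. Friction and masses are not known exactly. Their poses are not given: they have to be found in the camera images.
- white_bottle: white plastic reagent bottle with a blue-grey screw cap, 56 mm across, 102 mm tall, standing in the middle of the bench (others like it in the back row by the wall have no timers and are fixed); loose and upright; origin: centre of its underside, z up. Its timer stands about 0.14 m in front of it, on the robot's side.
- amber_bottle: amber glass reagent bottle with a black dropper cap, 52 mm across, 132 mm tall; loose and upright; origin: centre of its underside, z up. Its timer stands about 0.14 m in front of it, on the robot's side.
- glass_beaker: clear glass beaker, 69 mm across, 92 mm tall; loose and upright; origin: centre of its underside, z up. Its timer stands about 0.14 m in front of it, on the robot's side.
- timer_white: the bench timer in front of the white bottle, loose, 65 to 110 g; one of three alike. Off-white flat case 52 (x) x 66 (y) x 20 mm, standing flat; on its upper face two round buttons near the edge that faces the robot, 13 mm in diameter, rising 4 mm above the case, 28 mm between centres: red at its left (+y), black at its right (-y); the display lies behind them (+x). Origin: centre of its underside, z up; turned by up to 0.5 rad about z.
- timer_white_red_top (a point): centre of the top face of the red button of the white bottle's timer, 24 mm above the bench when up; fixed to the case (does not sink with the button); the button goes straight down
- timer_white_button_redp (a joint): travel of that red button, m: 0 up, 0.0018 fully down; springs back up when let go. It starts to move at about 1 N and bottoms at about 8 N; 0.001 takes about 5 N
- timer_white_button_blkp (a joint): travel of the black button of the white bottle's timer, m: 0 up, 0.0018 fully down; the same spring
- timer_amber: the bench timer in front of the amber bottle, loose, 65 to 110 g; one of three alike. Off-white flat case 52 (x) x 66 (y) x 20 mm, standing flat; on its upper face two round buttons near the edge that faces the robot, 13 mm in diameter, rising 4 mm above the case, 28 mm between centres: red at its left (+y), black at its right (-y); the display lies behind them (+x). Origin: centre of its underside, z up; turned by up to 0.5 rad about z.
- timer_amber_red_top (a point): centre of the top face of the red button of the amber bottle's timer, 24 mm above the bench when up; fixed to the case (does not sink with the button); the button goes straight down
- timer_amber_button_redp (a joint): travel of that red button, m: 0 up, 0.0018 fully down; springs back up when let go. It starts to move at about 1 N and bottoms at about 8 N; 0.001 takes about 5 N
- timer_amber_button_blkp (a joint): travel of the black button of the amber bottle's timer, m: 0 up, 0.0018 fully down; the same spring
- timer_beaker: the bench timer in front of the beaker, loose, 65 to 110 g; one of three alike. Off-white flat case 52 (x) x 66 (y) x 20 mm, standing flat; on its upper face two round buttons near the edge that faces the robot, 13 mm in diameter, rising 4 mm above the case, 28 mm between centres: red at its left (+y), black at its right (-y); the display lies behind them (+x). Origin: centre of its underside, z up; turned by up to 0.5 rad about z.
- timer_beaker_red_top (a point): centre of the top face of the red button of the beaker's timer, 24 mm above the bench when up; fixed to the case (does not sink with the button); the button goes straight down
- timer_beaker_button_redp (a joint): travel of that red button, m: 0 up, 0.0018 fully down; springs back up when let go. It starts to move at about 1 N and bottoms at about 8 N; 0.001 takes about 5 N
- timer_beaker_button_blkp (a joint): travel of the black button of the beaker's timer, m: 0 up, 0.0018 fully down; the same spring
- marker: red and white marker pen, 135 mm long, 17 mm thick, lying near the front edge of the bench; loose, a bystander; origin: centre of its underside
- pencil: yellow pencil, 136 mm long, 7 mm thick, lying near the front edge; loose, a bystander; origin: centre of its underside
- bulb: red rubber pipette bulb, 48 x 80 x 48 mm, at the left; loose, a bystander; origin: centre of its underside
- filters: small dark carton, 90 x 60 x 26 mm, at the right; loose, a bystander; origin: centre of its underside
Not all that is in view belongs to the job. What is shaped like the glass_beaker but green or purple is not meant.

How it is judged (in metres and radians):
On the way:
1. the red button of the white bottle's timer is pressed down (over 1 mm of its 1.8 mm) (value of joint timer_white_button_redp above 0.001 m), for 0.05 s.
At the end, for the whole second after the job is handed in: the red button is up again (within 0.6 mm) and all other buttons are up; the white bottle's timer stands flat within 15 mm of where it was; all other things are within 15 mm of where they were, bottles and beaker upright (value of joint each of timer_white_button_redp, timer_white_button_blkp, timer_amber_button_redp, timer_amber_button_blkp, timer_beaker_button_redp, timer_beaker_button_blkp below 0.0006 m and distance of each of timer_white, white_bottle, amber_bottle, glass_beaker, timer_amber, timer_beaker, marker, pencil, bulb, filters from where it was at the start of the episode below 0.015 m and height (world z) of timer_white below 0.004 m and angle between timer_white's own z axis and vertical below 0.1 rad and linear speed of timer_white below 0.02 m/s and angle between each of white_bottle, amber_bottle, glass_beaker's own z axis and vertical below 0.15 rad); the robot touches nothing.
It fails at once if any button other than the red one of the white bottle's timer is pressed (over 0.7 mm down) (value of joint any of timer_white_button_blkp, timer_amber_button_redp, timer_amber_button_blkp, timer_beaker_button_redp, timer_beaker_button_blkp above 0.0007 m).
It fails at once if the white bottle's timer is pushed more than 15 mm away, lifted more than 6 mm or tipped (distance of timer_white from where it was at the start of the episode above 0.015 m or height (world z) of timer_white above 0.006 m or angle between timer_white's own z axis and vertical above 0.15 rad).
It fails at once if anything else is moved by more than 15 mm, or a bottle or the beaker tipped (distance of any of white_bottle, amber_bottle, glass_beaker, timer_amber, timer_beaker, marker, pencil, bulb, filters from where it was at the start of the episode above 0.015 m or angle between any of white_bottle, amber_bottle, glass_beaker's own z axis and vertical above 0.2 rad).
It fails at once if the timer is pressed harder than 30 N (contact force between timer_white and the fingers above 30 N).
It also fails if it takes over 32 s, if anything falls off the work surface, if the arm or the gripper's body presses on something with over 40 N, if the wrist force passes 120 N, or if a joint passes its speed limit or range.

## Working session

There is one attempt and no reset: what is moved stays moved. The work goes in short steps, Python scripts to look and compute and a tool call to move; the robot and the scene stay as the last step left them, time stands still between calls to the robot, and variables do not carry over. Pictures are saved under pics/ and viewed, and the job is handed in when it is done.

Besides the shell and the picture viewer there is one more tool, called after "Emit:" as a command line: name --pt "numbers of a row" for each row, then --argument value for the rest. step_arm: Moves the arm, as the interface text tells. Its arguments: {"type":"object","properties":{"moves":{"type":"array"},"gripper":{"type":"number"},"newtons":{"type":"number"}},"required":["moves"]}

```bash
mkdir -p pics
cat > h.py <<'E'
from rig import bot
import numpy as np, cv2
from scipy.spatial.transform import Rotation as R
def snap(c,fn):
    s=bot.sense(); p,d=bot.camera(c); cv2.imwrite('pics/'+fn,p[:,:,::-1]); np.savez('pics/'+c+'.npz',p=p,d=d); return s,p,d
def f(c):
    return 210/np.tan(np.radians(c['fovy'])/2)
def w(c,u,v,d,s=None):
    k=f(c); P=np.array([(u-c['cx'])/k*d,(v-c['cy'])/k*d,d,1])
    if 'T' in c: return (np.array(c['T'])@P)[:3]
    q=(np.array(c['T_tool_cam'])@P)[:3]
    return R.from_quat(s['ee_rot']).apply(q)+np.array(s['tool_pos'])
E
python3 - <<'E'
from h import *
s=bot.sense(); print(s['time'],s['tool_pos'],s['ee_rot'],s['gripper_width'])
for c in ['top','side']:
    s,p,d=snap(c,c+'1.png'); k=bot.get_calibration(c); print(c,k)
    for n in ['white_bottle','timer_white','timer_white_red_top','amber_bottle','glass_beaker']:
        for r in bot.find_in(n,c):
            u,v=r['at']; z=d[int(v),int(u)]; print(n,np.round(r['at'],1),round(r['conf'],2),w(k,u,v,z).round(1))
E
```

```text
0.0 [ 287.5466578  -582.29957586  213.63386754] [-0.60028737  0.37378308 -0.37269678  0.60086471] 91.87687969008108
top {'fovy': 44.089611581439044, 'cx': 285.4708675812931, 'cy': 210.2339263925868, 'T': array([[ 1.84437355e-02, -9.86274875e-01,  1.64078335e-01,
         3.22471015e+02],
       [-9.99783035e-01, -1.97817378e-02, -6.52430475e-03,
        -8.38883461e-02],
       [ 9.68051245e-03, -1.63922403e-01, -9.86425736e-01,
         1.46792865e+03],
       [ 0.00000000e+00,  0.00000000e+00,  0.00000000e+00,
         1.00000000e+00]])}
white_bottle [365.1 172.4] 0.82 [ 658.1 -222.9  100.7]
timer_white [359.8 219.9] 0.96 [ 540.  -220.3   18.8]
timer_white_red_top [360.8 221.8] 0.86 [ 535.2 -223.8   14.7]
timer_white_red_top [314.3 279.6] 0.21 [370.6 -94.    6.7]
glass_beaker [291.8 169.5] 0.89 [685.8 -25.9   5. ]
glass_beaker [330.4 145.3] 0.8 [ 762.9 -138.2   -1.8]
glass_beaker [244.2 199. ] 0.6 [596.8 109.5   1.3]
glass_beaker [252.1 164.6] 0.58 [699.6  89.9  -1.3]
glass_beaker [432.1 243.4] 0.49 [ 476.5 -421.4   26. ]
side {'fovy': 45.19899373612028, 'cx': 278.28012110834567, 'cy': 211.91620870606516, 'T': array([[-2.81989998e-01, -6.12839710e-01,  7.38179606e-01,
        -6.47344333e+02],
       [-9.59239822e-01,  1.94891634e-01, -2.04636788e-01,
         3.20693871e+02],
       [-1.84554801e-02, -7.65796802e-01, -6.42817745e-01,
         1.10617557e+03],
       [ 0.00000000e+00,  0.00000000e+00,  0.00000000e+00,
         1.00000000e+00]])}
white_bottle [329.5 181.4] 0.69 [ 646.9 -223.3   69. ]
timer_white [340.3 210.5] 0.5 [ 544.2 -225.2   19.9]
timer_white_red_top [340.2 213. ] 0.69 [ 527.4 -217.9   24.3]
amber_bottle [193.6 208.6] 0.92 [642.  247.4  69.7]
glass_beaker [243.9 215.5] 0.96 [541.6 103.   84.6]
glass_beaker [270.  188.7] 0.68 [641.5 -10.1  91. ]
glass_beaker [238.5 189.7] 0.59 [720.4  81.7  50.7]
glass_beaker [283.9 229.1] 0.23 [511.9 -18.   20.1]
```

View pics/top1.png

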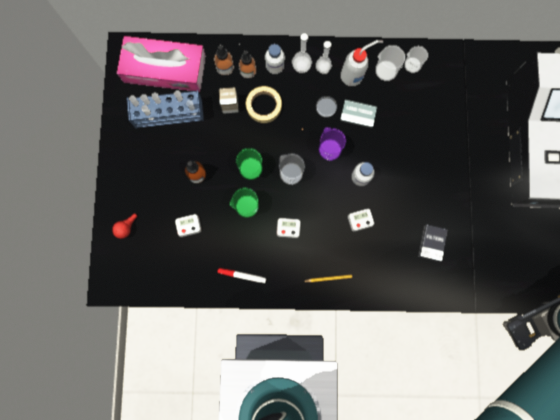

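View pics/side1.png

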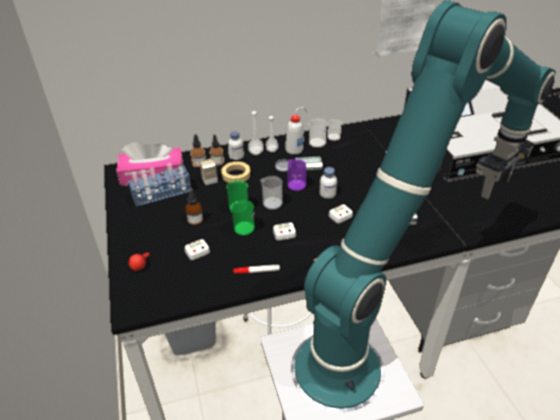

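Run:
```python
import cv2
a=cv2.imread('pics/top1.png')[150:260,320:420]; cv2.imwrite('pics/crop1.png',cv2.resize(a,None,fx=5,fy=5,interpolation=2))
```

```text
(no output)
```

View pics/crop1.png

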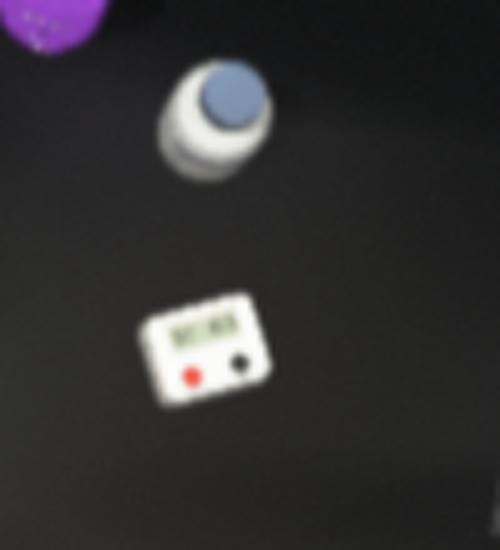

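The candidates are the timers at top-view pixels (188,226) for the amber bottle, (289,228) for the beaker and (361,220) for the white bottle. The loose white bottle is at (363,174); the back-row white one at (275,60) is fixed and has no timer. In the crop, the timer at (361,220) stands directly in front of the white bottle, with red at about (358,225) and black at about (368,222.5).

```bash
cat >> h.py <<'E'
def ray(c,u,v,z,s=None):
    o=w(c,u,v,0.,s); p=w(c,u,v,1000.,s); t=(z-o[2])/(p[2]-o[2]); return o+t*(p-o)
def goal(s,pos,Rg):
    R0=R.from_quat(s['ee_rot']); print('shift cm',(R0.inv().apply(np.array(pos)-s['tool_pos'])/10).round(2),'rot deg',np.degrees((R0.inv()*R.from_matrix(Rg)).as_rotvec()).round(2))
E
python3 - <<'E'
from h import *
k=bot.get_calibration('top'); r=ray(k,358.4,225.2,24); b=ray(k,367.8,222.5,24); print(r,b, np.degrees(np.arctan2(*(r-b)[:2])))
s=bot.sense(); print(R.from_quat(s['ee_rot']).as_matrix().round(3)); print(bot.get_calibration('wrist'))
E
```

```text
[ 524.09325553 -215.53866198   24.        ] [ 532.28987706 -242.07631513   24.        ] -17.164224563884087
[[ 0.443 -0.     0.897]
 [-0.897 -0.     0.443]
 [ 0.    -1.    -0.   ]]
{'fovy': 60.50605962429826, 'cx': 275.6911327282447, 'cy': 210.86421240119847, 'T_tool_cam': array([[ 9.99998205e-01, -8.56630858e-05,  1.89297751e-03,
         3.09834503e-01],
       [-1.85507244e-03, -2.48032394e-01,  9.68749963e-01,
        -1.69713797e+02],
       [ 3.86533632e-04, -9.68751735e-01, -2.48032107e-01,
         6.86009342e+01],
       [ 0.00000000e+00,  0.00000000e+00,  0.00000000e+00,
         1.00000000e+00]])}
```

Emit:
step_arm --pt "-5.5 1.5 9.3 0 -20 0" --pt "-5.5 1.5 9.3 0 -20 0" --pt "-5.5 1.5 9.3 0 -20 0" --pt "-11 3 18.7 0 -40 0" --pt "-11 3 18.7 0 -40 0" --pt "-16.5 5 28 0 -60 0" --pt "-16.5 5 28 0 -60 0" --pt "-22.4 7 37.5 0 -81 0" --pt "-22.4 7 37.5 0 -81 0" --pt "-22.4 7 37.5 0 -81 0" --pt "-22.4 7 37.5 0 -81 0" --pt "-22.4 7 37.5 0 -81 0" --gripper 0 --newtons 20

```text
time: 1.8
tool_pos: [524.9, -216.1, 144.4]
ee_rot: [0.699, 0.106, -0.106, -0.699]
contact_force: [-0.7, -0.7, -0.3]
gripper_width: 0.2
```

Run:
```python
from h import *
s,p,d=snap('wrist','w1.png'); k=bot.get_calibration('wrist'); print(s['time'],s['tool_pos'],R.from_quat(s['ee_rot']).as_matrix().round(3),s['gripper_width'],s['contact_force'])
hsv=cv2.cvtColor(p,cv2.COLOR_RGB2HSV); m=((hsv[...,0]<8)|(hsv[...,0]>172))&(hsv[...,1]>120)&(hsv[...,2]>80)
n,l,st,ce=cv2.connectedComponentsWithStats(m.astype(np.uint8))
for i in range(1,n):
    if st[i,4]>30: print(st[i],ce[i],ray(k,*ce[i],24,s),d[int(ce[i][1]),int(ce[i][0])], w(k,*ce[i],d[int(ce[i][1]),int(ce[i][0])],s))
for r in bot.find_in('timer_white_red_top','wrist'): print(r)
```

```text
1.8 [ 524.91891367 -216.12937502  144.42251811] [[ 0.955 -0.    -0.297]
 [ 0.297 -0.     0.955]
 [-0.001 -1.    -0.   ]] 0.24134053568347394 [-0.65658574 -0.74632854 -0.26286922]
[271 198  13  13 130] [277.04615385 204.43076923] [ 525.35114111 -216.34629662   24.        ] 300.53162 [ 525.51405802 -216.83671881   21.84700846]
{'at': [296.2, 211.4], 'conf': 0.73}
```

View pics/w1.png

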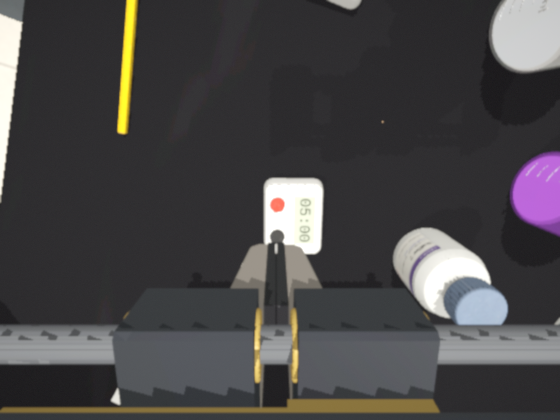

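The wrist view shows the red button at (277,204), black at (277,237), and the display and white bottle behind them. The fingers are aligned with the timer, within 1 mm of the red button. I'll descend now.

Emit:
step_arm --pt "0.05 3 0 0 0 0" --pt "0.05 6 0 0 0 0" --pt "0.05 8.5 0 0 0 0" --pt "0.05 10 0 0 0 0" --pt "0.05 11 0 0 0 0" --pt "0.05 11.4 0 0 0 0" --pt "0.05 11.4 0 0 0 0" --pt "0.05 11.4 0 0 0 0" --pt "0.05 11.4 0 0 0 0"

```text
time: 2.8
tool_pos: [526.0, -216.0, 31.5]
ee_rot: [0.699, 0.107, -0.106, -0.699]
contact_force: [0.4, 0.6, 0.6]
gripper_width: 0.5
```

Run:
```python
from h import *
s,p,d=snap('wrist','w2.png'); print(s['time'],s['tool_pos'],s['contact_force'])
cv2.imwrite('pics/w2c.png',cv2.resize(p[120:330,140:420,::-1],None,fx=2.5,fy=2.5))
```

```text
2.8 [ 526.03428016 -216.04411123   31.53515781] [0.36425499 0.57456135 0.59364455]
```

View pics/w2c.png

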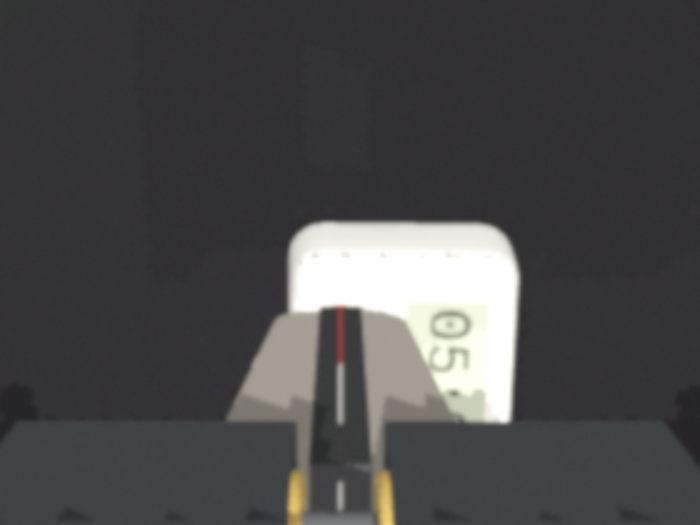

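The fingers hover over the red button; red shows through the slit and the case edge lies beyond it. Next I'll approach in small steps.

Emit:
step_arm --pt "0 0.3 0 0 0 0" --pt "0 0.5 0 0 0 0" --pt "0 0.6 0 0 0 0" --pt "0 0.65 0 0 0 0" --pt "0 0.7 0 0 0 0" --pt "0 0.7 0 0 0 0" --pt "0 0.7 0 0 0 0"

```text
time: 3.55
tool_pos: [525.2, -215.7, 23.6]
ee_rot: [-0.699, -0.106, 0.106, 0.699]
contact_force: [-0.9, 0.4, 1.7]
gripper_width: 0.7
```

Emit:
step_arm --pt "0 0.03 0 0 0 0" --pt "0 0.05 0 0 0 0" --pt "0 0.05 0 0 0 0" --pt "0 0.05 0 0 0 0"

```text
time: 3.95
tool_pos: [525.2, -215.7, 23.2]
ee_rot: [0.699, 0.106, -0.106, -0.699]
contact_force: [-2.0, 0.5, 4.9]
gripper_width: 0.1
```

Emit:
step_arm --pt "0 0.03 0 0 0 0" --pt "0 0.05 0 0 0 0" --pt "0 0.05 0 0 0 0" --pt "0 0.05 0 0 0 0"

```text
time: 4.35
tool_pos: [525.2, -215.7, 22.7]
ee_rot: [0.699, 0.106, -0.106, -0.699]
contact_force: [-2.2, 0.6, 5.5]
gripper_width: 0.6
```

Emit:
step_arm --pt "0 0.03 0 0 0 0" --pt "0 0.05 0 0 0 0" --pt "0 0.05 0 0 0 0" --pt "0 0.05 0 0 0 0"

```text
time: 4.75
tool_pos: [525.2, -215.8, 22.4]
ee_rot: [0.699, 0.106, -0.106, -0.699]
contact_force: [-2.5, 1.7, 6.7]
gripper_width: 0.2
```

Emit:
step_arm --pt "0 0.03 0 0 0 0" --pt "0 0.06 0 0 0 0" --pt "0 0.06 0 0 0 0" --pt "0 0.06 0 0 0 0"

```text
time: 5.15
tool_pos: [525.3, -215.7, 22.2]
ee_rot: [0.699, 0.106, -0.106, -0.699]
contact_force: [-4.2, 2.0, 10.2]
gripper_width: 0.2
```

At 10 N the button is past its bottoming force of about 8 N. I'll release straight up.

Emit:
step_arm --pt "0 -0.1 0 0 0 0" --pt "0 -0.3 0 0 0 0" --pt "0 -0.8 0 0 0 0" --pt "0 -2 0 0 0 0" --pt "0 -5 0 0 0 0" --pt "0 -8 0 0 0 0" --pt "0 -12 0 0 0 0" --pt "0 -12 0 0 0 0" --pt "0 -12 0 0 0 0" --pt "0 -12 0 0 0 0"

```text
time: 6.15
tool_pos: [524.7, -215.7, 140.9]
ee_rot: [-0.699, -0.106, 0.107, 0.699]
contact_force: [0.3, -0.5, 1.2]
gripper_width: 0.7
```

Run:
```python
from h import *
s,p,d=snap('wrist','w3.png'); k=bot.get_calibration('wrist'); print(s['time'],s['tool_pos'],s['contact_force'])
hsv=cv2.cvtColor(p,cv2.COLOR_RGB2HSV); m=((hsv[...,0]<8)|(hsv[...,0]>172))&(hsv[...,1]>120)&(hsv[...,2]>80)
n,l,st,ce=cv2.connectedComponentsWithStats(m.astype(np.uint8))
for i in range(1,n):
    if st[i,4]>30: print(st[i],ce[i],ray(k,*ce[i],24,s), d[l==i].mean())
    D=d[l==i]; 
    if st[i,4]>30:
        vv,uu=np.where(l==i); print('z',np.mean([w(k,u,v,d[v,u],s)[2] for u,v in zip(uu,vv)]))
z=np.load('pics/top.npz'); s2,p2,d2=snap('top','top2.png')
df=np.abs(p2.astype(int)-z['p']).max(2)>60
n,l,st,ce=cv2.connectedComponentsWithStats(df.astype(np.uint8))
print([(x.tolist()) for x in st[1:] if x[4]>8])
```

```text
6.15 [ 524.66918809 -215.74123507  140.86133304] [ 0.30161443 -0.46466134  1.20981711]
[271 200  13  13 135] [277.26666667 205.96296296] [ 525.3035765  -216.26461695   24.        ] 293.76453
z 25.183417300012337Traceback (most recent call last):
  File "<stdin>", line 11, in <module>
    return format.read_array(
           ~~~~~~~~~~~~~~~~~^
        bytes,
        ^^^^^^
    ...<2 lines>...
        max_header_size=self.max_header_size
        ^^^^^^^^^^^^^^^^^^^^^^^^^^^^^^^^^^^^
    )
    ^
    data = _read_bytes(fp, read_size, "array data")
    r = fp.read(size - len(data))
    data = self._read1(n)
    self._update_crc(data)
    ~~~~~~~~~~~~~~~~^^^^^^
    raise BadZipFile("Bad CRC-32 for file %r" % self.name)
zipfile.BadZipFile: Bad CRC-32 for file 'p.npy'
```

View pics/w3.png

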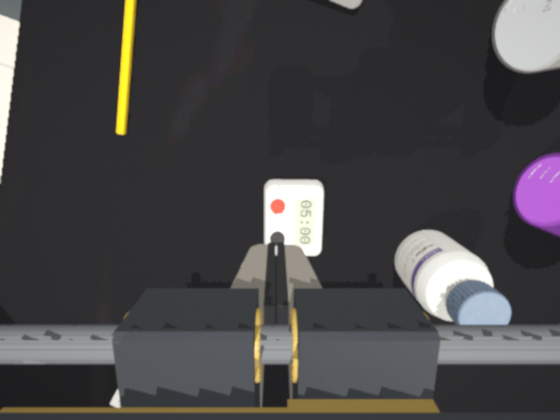

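View pics/top2.png

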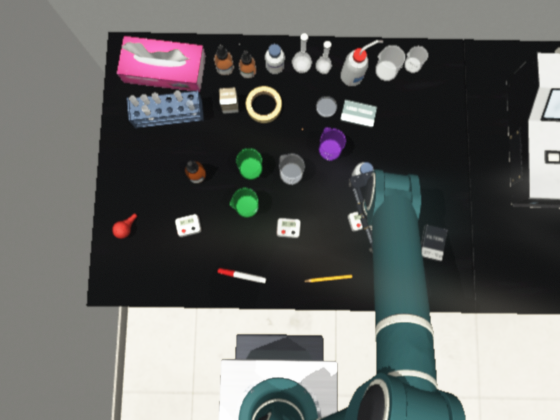

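The wrist view shows the red button at (277,206), in the same world position as before to 0.1 mm. The timer hasn't moved, and the top view shows everything else in place. The script error came from my overwriting the saved "before" file. I'm handing in.

```bash
python3 -c "
from rig import bot
print(bot.finish_job())"
```

```text
the job is handed in; nothing more can be done
None
```

I pressed the red button on the white bottle's timer with the closed fingertips, released it straight up, and handed the job in at about 6 s. No verdict was reported.

- **Press:** the vertical force reached 10.2 N with the fingertips at z 22.2 mm. Bottoming takes about 8 N and the limit is 30 N. I judged the travel from force and height, as the button's own reading is not available.
- **After release:** the wrist camera put the red button within about 0.1 mm of its earlier position. Its top measured about 25 mm above the bench, against 24 mm nominal, so it is up within camera accuracy. The fingers were about 117 mm above it with no significant contact force.
- **Other items:** nothing looks moved in the top view after the press, though the arm hides part of the white timer and its bottle there.
- **Failed or inconclusive checks:**
  - The automatic before/after comparison of the top view failed because my script overwrote the saved first picture, so I compared by eye.
  - The trained network placed the red button 19 pixels off in the wrist view, at (296,211). I used the position from the red colour, (277,204), instead.
  - The display still read 05:00 after the press, so it does not confirm that the timer started.

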